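# Push the washing-tablet tub home into the corner rail

## Task

Push the large washing-tablet tub along the counter into the inside corner of the low metal rail, so that its long side sits flush along the long rail and its end is up against the short rail. Only push it with the fingers, never lift it or tip it, and leave everything else where it stands.

Things in the scene. Friction and masses are not known exactly. Their poses are not given: they have to be found in the camera images.
- tub: The large, low tub to push: white plastic box with a flat grey lid, 95 mm (its own x) by 140 mm (its own y), 80 mm tall, 0.4 to 0.8 kg. Origin at the centre of its underside, z up. It stands loose on the counter, nearer the robot than the rail, its axes turned up to 25 degrees from the rail's.
- rail: Fixed L-shaped aluminium rail beyond the tub, 30 mm tall, 10 mm thick, turned up to 10 degrees. Origin on the counter at the inside corner. Long rail: inner face is the plane x = 0, runs 520 mm from the corner to -y. Short rail, at the left end: inner face y = 0, runs 100 mm from the corner to -x. The tub is home with its centre at x = -47.5 mm, y = -70 mm of this frame, axes parallel.
- small_tub: Bystander: small square tub of the same make, white with a grey lid, 60 by 60 mm, 65 mm tall. Origin at the centre of its underside. Stands loose beside the large tub, to its left or its right.
- softener: Bystander: white bottle, 68 mm in diameter, 170 mm tall, standing loose beyond the short rail, to the left. Origin at the centre of its underside.
- scoop_cup: Bystander: clear plastic measuring cup, 64 mm across the rim, 60 mm tall, standing loose at the near right. Origin at the centre of its underside.
- lint_brush: Bystander: flat wooden lint brush, 180 mm long, 44 mm wide, 22 mm tall, lying loose at the far right, its length pointing roughly away from the robot. Origin under its middle.
Mind the look-alikes: they are no part of the job. What is shaped like the tub but green or orange is not meant.

How it is judged:
By the outcome, as a careful person would: the job done as asked, in the order asked, and still so for the second after the job is handed in, with the robot touching nothing.
It also fails if it takes over 54 s, if anything falls off the work surface, if the arm or the gripper's body presses on something with over 40 N, if the wrist force passes 120 N, or if a joint passes its speed limit or range.

## Robot

A 6-joint arm with a two-finger parallel gripper is mounted at the origin on the work surface. World frame = base frame: x ahead of the robot, y to its left, z up, the work surface at z = 0. Lengths are in m, angles in degrees, forces in N, time in s.
With the tool pointing down it reaches from about 0.275 to 0.875 m from the base axis. Payload 12.5 kg.
Tool frame: the origin (TCP) lies on the centre line of the jaws, within the pads' length; the fingertips stand 17 mm ahead of it and the grasp point (between the pads) lies 2 mm behind it; z points along the fingers, y is the direction in which the jaws open and shut (so a half turn about z gives the same grasp; the last joint's range is limited). The gripper opens to 85 mm and grips with 20 to 120 N. Pads are 22 mm wide; open, the fingers measure 114 mm over their backs; the gripper's body (76 mm by 85 mm) begins 54 mm behind the grasp point. The pads swing forward as they close: fully open they stand 13 mm farther back than shut.
Start: joints at [71.356, 20.094, 94.641, -0, 65.266, -4.847], TCP at [0.131, 0.534, 0.248] pointing down, gripper open.
Joint ranges: [-157.81, 157.81], [-45, 120.19], [0.68, 151.7], [-89.99, 269.99], [4.06, 180], [-164.3, 164.3]. Speed limits (degrees/s): [127.2, 127.2, 159.86, 180, 180, 180].

## Interface

Orientations are given as [roll, pitch, yaw] about the fixed x, y, z axes, in that order (R = Rz(yaw) Ry(pitch) Rx(roll)).
In Python, from plant import ctrl, eyes, job gives the robot as it stands.
- The arm moves only by the tool servo_tool, never from a script. Its arguments are lists of equal length, an entry for each row: "dp": the shift along the tool's x, y, z in m, a list of three; "rot": the turn, a rotation vector about the tool's x, y, z in units of 5 degrees (1.0 is 5 degrees), a list of three; "claw": the finger opening in m, from 0 to 0.0854. In form: {"dp": [[x, y, z], ...], "rot": [[ax, ay, az], ...], "claw": [claw, ...]}. A call has 1 to 20 rows; each row shifts and turns the commanded pose from where the row before left it, along the tool's axes as they then stand; what a row does not reach is not made up. A row lasts 1/12 s, in which the tool goes at most 41.7 mm and 7.16 degrees, less where a joint would pass 70% of its speed; a pose out of reach is approached as far as the arm can. A call is refused whole if a number of a shift passes 0.0417 or a number of a turn 1, either way. A call with a gripper value outside its range is refused whole. The fingers move at their own pace and stop on an object; "squeeze" is the grip in N (left out, the last holds). Time passes only in rows, so rows that do not move let the fingers close. It gives the time, the measured TCP pose, the force and the opening at its end, in the units of the state.
- ctrl.observe(): the state, without advancing time (a new reading comes with each control period).
- eyes.snapshot(name): name is "scene" or "side" or "wrist"; returns a dict with "pixels" (480x640x3 uint8, red, green, blue), "vertical_fov" (degrees; the focal length in pixels is half the picture's height over the tangent of half this angle, whatever the lens; pixels are square), "cx", "cy" (the principal point, pixels), "dist" ([k1, k2, p1, p2, k3] as OpenCV has them; the pictures are not rectified), "world_from_camera" (4x4, takes a point from camera to world coordinates). Camera axes: x right, y up, looking along -z (the intrinsics and any distortion apply to the point x, -y, -z); pixel columns grow to the right and rows downward; lengths in m; the calibration is good to about 2 mm. A picture is of the moment at which its call begins. There is no depth.
- job.job_done(): hands the job in, once; it reports no verdict.
The state is a dict: "clock": time; "joint_positions": joint angles; "joint_vel": joint speeds; "tau": joint torques, N m; "ee_pos": TCP position; "tcp_rot": TCP orientation; "ft_force": force on the tool from outside, world axes, zero at the start; "torque": the same for the moment, N m; "width": finger opening in m.
Only numpy, scipy, OpenCV 4.12 (cv2) and the standard library are available. Lean on these libraries where they do the work, as an engineer would, in place of code of your own. Each camera call takes 0.05 s, during which the arm holds its last target. There are 200 camera calls.

## Working session

There is one attempt and no reset: what is moved stays moved. The work goes in short steps, Python scripts to look and compute and a tool call to move; the robot and the scene stay as the last step left them, time stands still between calls to the robot, and variables do not carry over. Pictures are saved under pics/ and viewed, about 8 in all and at most 12, crops included, and the job is handed in when it is done.

Besides the shell and the picture viewer there is one more tool, called as name(argument=value, ...) on one line, values as JSON. servo_tool: Moves the arm, as the interface text tells. Its arguments: {"type":"object","properties":{"dp":{"type":"array","items":{"type":"array","items":{"type":"number"}}},"rot":{"type":"array","items":{"type":"array","items":{"type":"number"}}},"claw":{"type":"array","items":{"type":"number"}},"squeeze":{"type":"number"}},"required":["dp","rot","claw"]}

```bash
ls; mkdir -p pics; cat > h.py <<'E'
import numpy as np, cv2
from plant import ctrl, eyes, job
def snap(n,f=None):
    s=eyes.snapshot(n)
    if f: cv2.imwrite('pics/'+f,s['pixels'][:,:,::-1])
    return s
def cal(s):
    f=240/np.tan(np.radians(s['vertical_fov'])/2)
    return np.array([[f,0,s['cx']],[0,f,s['cy']],[0,0,1.]]),np.array(s['dist'],float),np.array(s['world_from_camera'])
def ray(s,uv,z):
    K,d,T=cal(s)
    p=cv2.undistortPoints(np.array(uv,float).reshape(-1,1,2),K,d).reshape(-1,2)
    v=np.c_[p[:,0],-p[:,1],-np.ones(len(p))]@T[:3,:3].T; o=T[:3,3]
    return o+v*((z-o[2])/v[:,2])[:,None]
def proj(s,P):
    K,d,T=cal(s); q=(np.array(P)-T[:3,3])@T[:3,:3]; q=q*[1,-1,-1]
    return cv2.projectPoints(q,np.zeros(3),np.zeros(3),K,d)[0].reshape(-1,2)
E
python3 - <<'E'
from h import *
o=ctrl.observe();print(o['ee_pos'],o['tcp_rot'],o['clock'])
for n in('scene','side'):
    s=snap(n,n+'0.png');print(n,s['world_from_camera'],s['vertical_fov'])
a=[cv2.imread(f'pics/{n}0.png') for n in('scene','side')]
E
```

```text
pics
[0.13102483 0.53383263 0.24773473] [-1.79930691e+02 -5.85363923e-03  1.66203565e+02] 0.0
scene [[-0.68058902 -0.47153561  0.56076086  1.16873791]
 [ 0.73253787 -0.45222324  0.50880489  0.63708983]
 [ 0.01366947  0.75706559  0.65319586  0.83646351]
 [ 0.          0.          0.          1.        ]] 47.97810221373424
side [[ 0.65630503  0.59229069 -0.46739217 -0.0858965 ]
 [-0.75429621  0.50083027 -0.4245071  -0.50585657]
 [-0.01734746  0.63115829  0.77546005  0.94789075]
 [ 0.          0.          0.          1.        ]] 57.081661813097824
```

View pics/scene0.png

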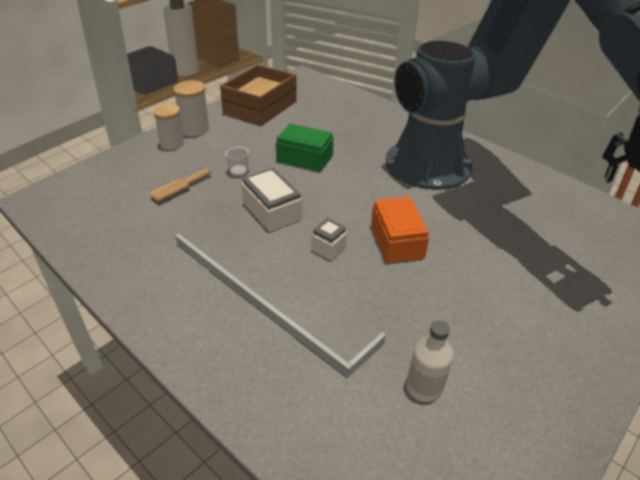

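View pics/side0.png

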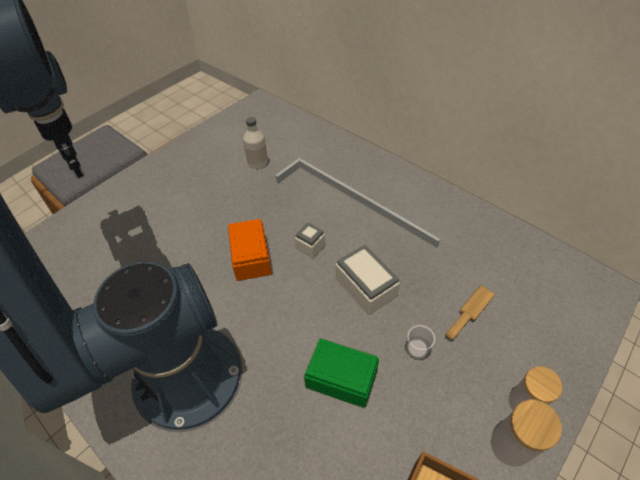

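The scene view shows the tub at (272,198), the small tub at (329,238), the rail corner near (348,366) and the softener at (428,365). The side view shows the tub at (367,278) and the rail corner near (300,163). I'll enlarge both to pick out corners.

```bash
python3 - <<'E'
import cv2,numpy as np
a=cv2.imread('pics/side0.png')[140:320,230:450];b=cv2.imread('pics/scene0.png')[155:395,160:400]
cv2.imwrite('pics/c1.png',cv2.resize(a,None,fx=3.3,fy=3.3,interpolation=cv2.INTER_CUBIC))
cv2.imwrite('pics/c2.png',cv2.resize(b,None,fx=2.5,fy=2.5,interpolation=cv2.INTER_CUBIC))
E
```

```text
(no output)
```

View pics/c1.png

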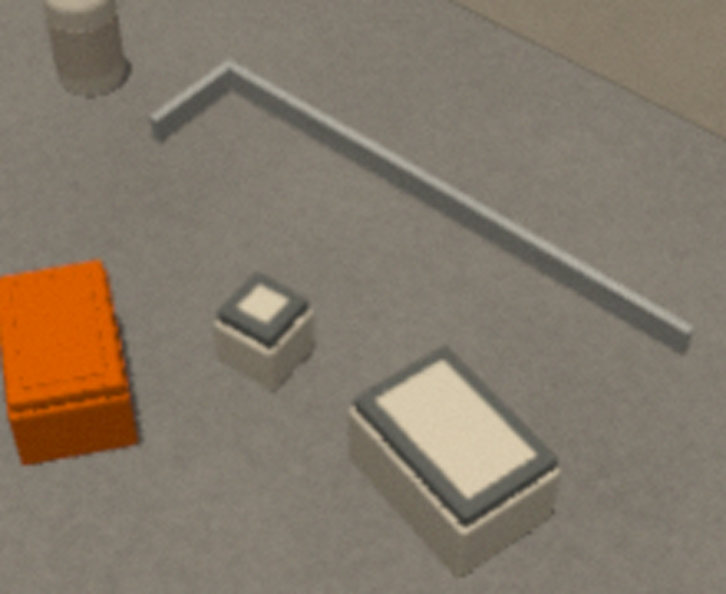

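View pics/c2.png

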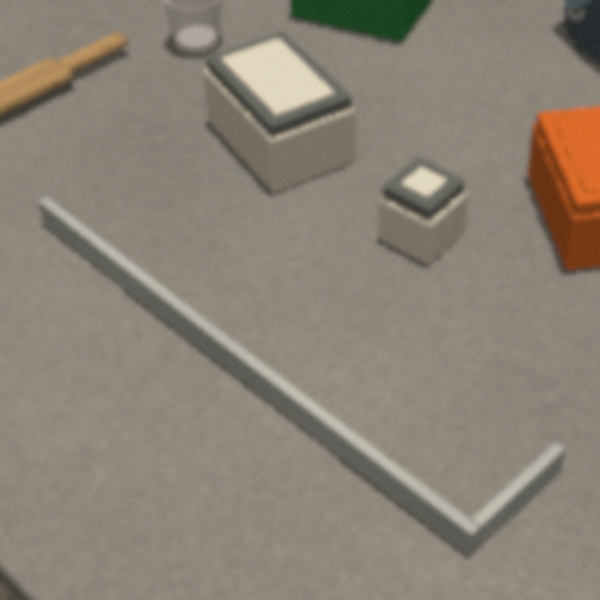

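```bash
python3 - <<'E'
from h import *
S={n:snap(n) for n in('scene','side')}
def m(n,pts,z):
    p=np.array(pts,float); p=p/3.3+[230,140] if n=='side' else p/2.5+[160,155]
    return ray(S[n],p,z)[:,:2]
def show(t,q):
    print(t,q.round(3).tolist(),'c',q.mean(0).round(4), [ (round(np.linalg.norm(q[(i+1)%len(q)]-q[i]),3),round(np.degrees(np.arctan2(*(q[(i+1)%len(q)]-q[i])[::-1])),1)) for i in range(len(q))])
show('rail side bot',m('side',[(160,140),(232,88),(686,352)],0))
show('rail side top',m('side',[(160,124),(232,72),(688,333)],.03))
show('rail scene top',m('scene',[(557,445),(472,523),(50,200)],.03))
show('lid side',m('side',[(355,402),(445,348),(557,462),(465,520)],.08))
show('lid scene',m('scene',[(207,67),(282,35),(350,97),(272,128)],.08))
show('label side',m('side',[(375,390),(443,360),(537,458),(470,498)],.08))
show('label scene',m('scene',[(222,68),(283,52),(335,90),(278,118)],.08))
show('bot side',m('side',[(460,575),(553,515)],0))
show('bot scene',m('scene',[(207,122),(275,190),(355,160)],0))
show('sm side',m('side',[(218,315),(258,274),(313,308),(267,345)],.065))
show('sm scene',m('scene',[(385,193),(420,158),(465,183),(428,212)],.065))
show('orange',m('side',[(25,463),(138,443)],0))
show('soft',m('side',[(92,92)],0))
E
```

```text
rail side bot [[0.596, 0.288], [0.696, 0.287], [0.695, -0.234]] c [0.6627 0.1134] [(np.float64(0.1), np.float64(-0.9)), (np.float64(0.521), np.float64(-90.1)), (np.float64(0.532), np.float64(100.7))]
rail side top [[0.591, 0.279], [0.689, 0.278], [0.689, -0.234]] c [0.6562 0.1075] [(np.float64(0.098), np.float64(-0.6)), (np.float64(0.511), np.float64(-90.0)), (np.float64(0.522), np.float64(100.9))]
rail scene top [[0.597, 0.294], [0.697, 0.294], [0.692, -0.219]] c [0.6619 0.123 ] [(np.float64(0.1), np.float64(-0.3)), (np.float64(0.513), np.float64(-90.5)), (np.float64(0.522), np.float64(100.5))]
lid side [[0.427, -0.093], [0.512, -0.113], [0.48, -0.24], [0.397, -0.219]] c [ 0.4543 -0.1662] [(np.float64(0.087), np.float64(-13.0)), (np.float64(0.131), np.float64(-104.3)), (np.float64(0.085), np.float64(165.7)), (np.float64(0.129), np.float64(76.5))]
lid scene [[0.496, -0.217], [0.407, -0.205], [0.435, -0.083], [0.519, -0.101]] c [ 0.4645 -0.1515] [(np.float64(0.09), np.float64(172.1)), (np.float64(0.126), np.float64(77.2)), (np.float64(0.086), np.float64(-12.3)), (np.float64(0.119), np
[... 899 characters left out ...]
33, 0.053], [0.486, 0.058], [0.487, -0.0], [0.435, 0.002]] c [0.4603 0.0284] [(np.float64(0.054), np.float64(5.5)), (np.float64(0.058), np.float64(-88.9)), (np.float64(0.052), np.float64(177.2)), (np.float64(0.051), np.float64(92.5))]
sm scene [[0.502, 0.025], [0.444, 0.014], [0.442, 0.067], [0.494, 0.069]] c [0.4703 0.0438] [(np.float64(0.059), np.float64(-169.7)), (np.float64(0.053), np.float64(91.6)), (np.float64(0.052), np.float64(2.5)), (np.float64(0.045), np.float64(-80.7))]
orange [[0.258, 0.106], [0.331, 0.051]] c [0.2942 0.0786] [(np.float64(0.091), np.float64(-37.1)), (np.float64(0.091), np.float64(142.9))]
soft [[0.603, 0.39]] c [0.6032 0.39  ] [(np.float64(0.0), np.float64(0.0))]
```

servo_tool(dp=[[0, 0, 0], [0, 0, 0], [0, 0, 0], [-0.029, -0.026, 0], [-0.029, -0.026, 0], [-0.029, -0.026, 0], [-0.029, -0.026, 0], [-0.029, -0.026, 0], [-0.029, -0.026, 0], [-0.029, -0.026, 0], [-0.029, -0.026, 0], [-0.029, -0.026, 0]], rot=[[0, 0, -0.92], [0, 0, -0.92], [0, 0, -0.92], [0, 0, 0], [0, 0, 0], [0, 0, 0], [0, 0, 0], [0, 0, 0], [0, 0, 0], [0, 0, 0], [0, 0, 0], [0, 0, 0]], claw=[0.085, 0.085, 0.085, 0.085, 0.085, 0.085, 0.085, 0.085, 0.085, 0.085, 0.085, 0.085])

```text
clock: 1.2
ee_pos: [0.3932, 0.2986, 0.2484]
tcp_rot: [180.0, 0.0, -180.0]
ft_force: [0.0, 0.8, 0.6]
width: 0.0854
```

servo_tool(dp=[[0.003, -0.0385, 0], [0.003, -0.0385, 0], [0.003, -0.0385, 0], [0.003, -0.0385, 0], [0.003, -0.0385, 0], [0.003, -0.0385, 0], [0.003, -0.0385, 0], [0.003, -0.0385, 0], [0.003, -0.0385, 0], [0.003, -0.0385, 0], [0.003, -0.0385, 0], [0.003, -0.0385, 0], [0, 0, 0], [0, 0, 0]], rot=[[0, 0, 0], [0, 0, 0], [0, 0, 0], [0, 0, 0], [0, 0, 0], [0, 0, 0], [0, 0, 0], [0, 0, 0], [0, 0, 0], [0, 0, 0], [0, 0, 0], [0, 0, 0], [0, 0, 0], [0, 0, 0]], claw=[0.085, 0.085, 0.085, 0.085, 0.085, 0.085, 0.085, 0.085, 0.085, 0.085, 0.085, 0.085, 0.085, 0.085])

```text
clock: 2.37
ee_pos: [0.3557, -0.1633, 0.2481]
tcp_rot: [180.0, -0.0, 179.8]
ft_force: [-0.5, 0.2, 0.6]
width: 0.0849
```

```bash
python3 - <<'E'
from h import *
s=snap('wrist','w1.png'); g=snap('side')
o=ctrl.observe();print(o['ee_pos'],o['tcp_rot'],o['clock'],o['joint_positions'])
hsv=cv2.cvtColor(s['pixels'],cv2.COLOR_RGB2HSV)
print(proj(s,[[0.459,-.16,.08],[.694,.288,.03]]), s['world_from_camera'][:3,3])
print('green top',ray(g,[(318,342),(378,355),(365,390),(308,372)],.08).round(3))
E
```

```text
[ 0.35603049 -0.16134862  0.24812364] [ 1.79974740e+02 -2.49966395e-02  1.79991371e+02] 2.4667 [-3.12171050e+01  3.06541978e+00  1.16160876e+02  9.91117404e-03
  6.08081723e+01 -1.21213307e+02]
[[323.42144397 327.20269348]
 [635.32611348 446.68116512]] [ 0.28707952 -0.16211987  0.37317965]
green top [[ 0.232 -0.2    0.08 ]
 [ 0.292 -0.318  0.08 ]
 [ 0.213 -0.344  0.08 ]
 [ 0.167 -0.23   0.08 ]]
```

View pics/w1.png

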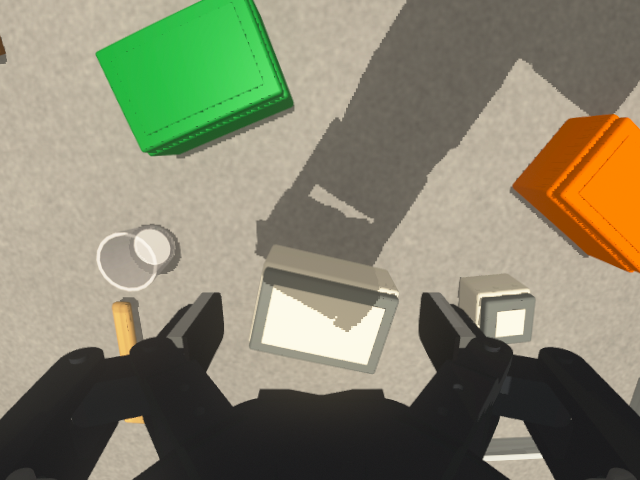

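The wrist view shows the tub's lid corners near (264,272), (398,298), (375,373) and (249,348), and its near base edge from (274,245) to (390,268). The small tub is at (500,305), the cup at (135,258) and the green box is well behind.

```bash
python3 - <<'E'
from h import *
s=snap('wrist')
q=ray(s,[(264,272),(398,298),(375,373),(249,348)],.08);print(q.round(3),q.mean(0).round(4))
print(ray(s,[(274,245),(390,268)],0).round(3)); print(ray(s,[(460,276),(518,274)],0).round(3)); print(ray(s,[(483,436),(541,434)],.03).round(3));print(ray(s,[(150,245)],0))
E
```

```text
[[ 0.401 -0.213  0.08 ]
 [ 0.428 -0.086  0.08 ]
 [ 0.513 -0.104  0.08 ]
 [ 0.483 -0.233  0.08 ]] [ 0.4563 -0.159   0.08  ]
[[ 0.398 -0.215  0.   ]
 [ 0.427 -0.078  0.   ]]
[[0.438 0.008 0.   ]
 [0.436 0.081 0.   ]]
[[0.655 0.056 0.03 ]
 [0.656 0.137 0.03 ]]
[[ 0.39828821 -0.36182226  0.        ]]
```

servo_tool(dp=[[0, 0.004, 0.0396], [0, 0, 0.0396], [0, 0, 0.0396], [0, 0, 0.0396], [0, 0, 0.0396], [0, 0, 0], [-0.012, 0, 0], [-0.008, 0, 0], [-0.006, 0, 0], [-0.006, 0, 0], [-0.006, 0, 0], [-0.006, 0, 0], [-0.006, 0, 0], [-0.006, 0, 0], [-0.006, 0, 0], [-0.006, 0, 0], [-0.006, 0, 0], [0, 0, 0]], rot=[[0, 0, 0], [0, 0, 0], [0, 0, 0], [0, 0, 0], [0, 0, 0], [0, 0, 0], [0, 0, 0], [0, 0, 0], [0, 0, 0], [0, 0, 0], [0, 0, 0], [0, 0, 0], [0, 0, 0], [0, 0, 0], [0, 0, 0], [0, 0, 0], [0, 0, 0], [0, 0, 0]], claw=[0.085, 0.085, 0.085, 0.085, 0.085, 0.085, 0.085, 0.085, 0.085, 0.085, 0.085, 0.085, 0.085, 0.085, 0.085, 0.085, 0.085, 0.085])

```text
clock: 4.02
ee_pos: [0.4314, -0.1579, 0.0503]
tcp_rot: [-180.0, 0.1, -180.0]
ft_force: [-0.7, 0.5, -1.1]
width: 0.0851
```

```bash
python3 - <<'E'
from h import *
snap('side','s2.png');s=snap('wrist','w2.png');o=ctrl.observe();print(o['ee_pos'],o['ft_force'],o['clock'])
a=cv2.imread('pics/s2.png')[140:340,250:450];b=cv2.imread('pics/w2.png')
cv2.imwrite('pics/m2.png',np.hstack([cv2.resize(a,(400,400),interpolation=cv2.INTER_CUBIC),cv2.resize(b,(400,300))[[min(i,299) for i in range(400)]]]))
E
```

```text
[ 0.43067296 -0.15785745  0.05025411] [-0.28937287  0.15029415  0.01686816] 4.1167
```

View pics/m2.png

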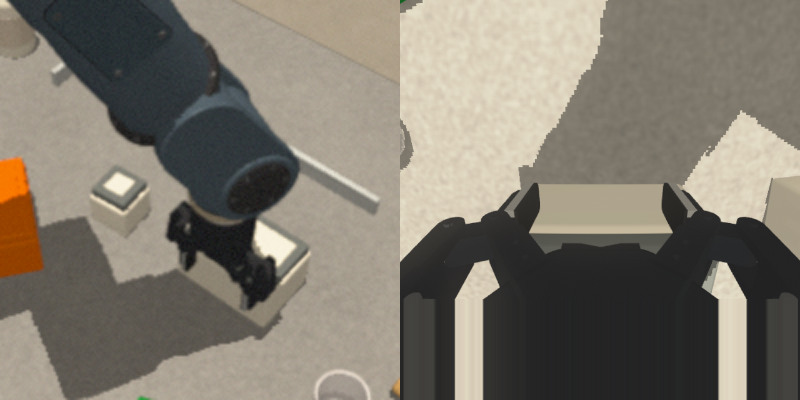

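The wrist half shows the tub's face level across both fingers, so it's flush (base edge at row 183). The small tub and the rail are untouched.

servo_tool(dp=[[-0.004, 0, 0], [-0.0075, 0, 0], [-0.0075, 0, 0], [-0.0075, 0, 0], [-0.0075, 0, 0], [-0.0075, 0, 0], [-0.0075, 0, 0], [-0.0075, 0, 0], [-0.0075, 0, 0], [-0.0075, 0, 0], [-0.0075, 0, 0], [-0.0075, 0, 0], [-0.0075, 0, 0], [-0.0075, 0, 0], [-0.0075, 0, 0], [-0.0075, 0, 0], [-0.0075, 0, 0], [-0.0075, 0, 0], [-0.003, 0, 0], [0, 0, 0]], rot=[[0, 0, 0], [0, 0, 0], [0, 0, 0], [0, 0, 0], [0, 0, 0], [0, 0, 0], [0, 0, 0], [0, 0, 0], [0, 0, 0], [0, 0, 0], [0, 0, 0], [0, 0, 0], [0, 0, 0], [0, 0, 0], [0, 0, 0], [0, 0, 0], [0, 0, 0], [0, 0, 0], [0, 0, 0], [0, 0, 0]], claw=[0.085, 0.085, 0.085, 0.085, 0.085, 0.085, 0.085, 0.085, 0.085, 0.085, 0.085, 0.085, 0.085, 0.085, 0.085, 0.085, 0.085, 0.085, 0.085, 0.085])

```text
clock: 5.78
ee_pos: [0.5657, -0.1579, 0.0505]
tcp_rot: [-180.0, 0.1, -180.0]
ft_force: [-0.2, 0.2, 0.2]
width: 0.0849
```

```bash
python3 - <<'E'
from h import *
s=snap('wrist','w3.png');o=ctrl.observe();print(o['ee_pos'],o['ft_force'],o['clock'])
s=snap('scene','s3.png')
a=cv2.imread('pics/s3.png')[170:390,160:400];cv2.imwrite('pics/c3.png',cv2.resize(a,None,fx=2.5,fy=2.5,interpolation=cv2.INTER_CUBIC))
E
```

```text
[ 0.56533785 -0.15793641  0.05045858] [-0.86124775 -0.82499653  0.15128491] 5.8333
```

View pics/c3.png

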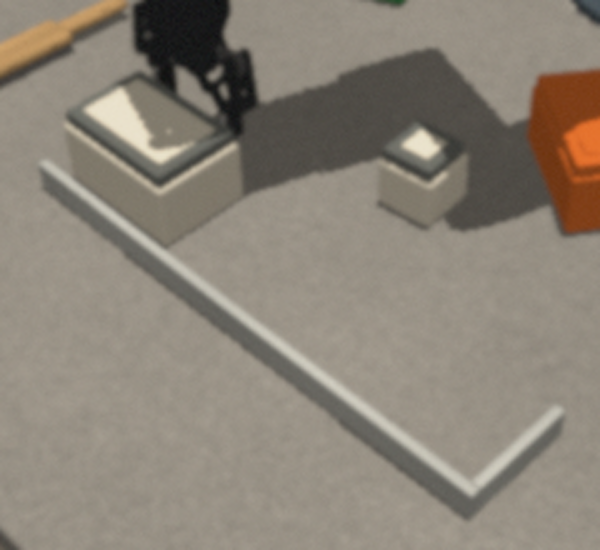

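The tub is square to the rail, about 15–20 mm short of it. I'll close slowly until it touches.

servo_tool(dp=[[-0.005, 0, 0], [-0.005, 0, 0], [-0.005, 0, 0], [-0.003, 0, 0], [-0.002, 0, 0], [0, 0, 0]], rot=[[0, 0, 0], [0, 0, 0], [0, 0, 0], [0, 0, 0], [0, 0, 0], [0, 0, 0]], claw=[0.085, 0.085, 0.085, 0.085, 0.085, 0.085])

```text
clock: 6.38
ee_pos: [0.5841, -0.1578, 0.0502]
tcp_rot: [180.0, -0.1, 180.0]
ft_force: [-9.0, 0.0, 5.4]
width: 0.0849
```

servo_tool(dp=[[-0.002, 0, 0], [-0.002, 0, 0], [0, 0, 0]], rot=[[0, 0, 0], [0, 0, 0], [0, 0, 0]], claw=[0.085, 0.085, 0.085])

```text
clock: 6.63
ee_pos: [0.5844, -0.1574, 0.0502]
tcp_rot: [179.9, -0.6, 179.9]
ft_force: [-32.5, 1.7, 24.7]
width: 0.0854
```

It touched at about 9 N and went flush at 32 N. I'll back off, lift, and start turning for the push along the rail.

servo_tool(dp=[[0.004, 0, 0], [0.015, 0, 0], [0.025, 0, 0], [0, 0, -0.04], [0, 0, -0.04], [0, 0, -0.04], [0, 0, -0.03], [0, 0, 0]], rot=[[0, 0, 0], [0, 0, 0], [0, 0, 0], [0, 0, 1], [0, 0, 1], [0, 0, 1], [0, 0, 1], [0, 0, 1]], claw=[0.085, 0.085, 0.085, 0.085, 0.085, 0.085, 0.085, 0.085])

```text
clock: 7.3
ee_pos: [0.5478, -0.1588, 0.2072]
tcp_rot: [179.9, 0.7, 154.8]
ft_force: [0.5, -0.3, 1.5]
width: 0.0849
```

```bash
python3 - <<'E'
from h import *
g=snap('side','s4.png');o=ctrl.observe();print(o['ee_pos'],o['tcp_rot'],o['clock'])
print('brush',ray(g,[(492,292),(476,286),(450,338)],.02).round(3))
s=snap('scene','s5.png')
a=cv2.imread('pics/s5.png')[170:390,160:400];b=cv2.imread('pics/s4.png')[150:350,290:490]
cv2.imwrite('pics/c5.png',np.hstack([cv2.resize(a,(400,367),interpolation=cv2.INTER_CUBIC),cv2.resize(b,(400,400),interpolation=cv2.INTER_CUBIC)[:367]]))
E
```

```text
[ 0.54669493 -0.15843332  0.2040901 ] [179.95068486   0.44690637 154.40895663] 7.35
brush [[ 0.641 -0.424  0.02 ]
 [ 0.631 -0.384  0.02 ]
 [ 0.461 -0.409  0.02 ]]
```

View pics/c5.png

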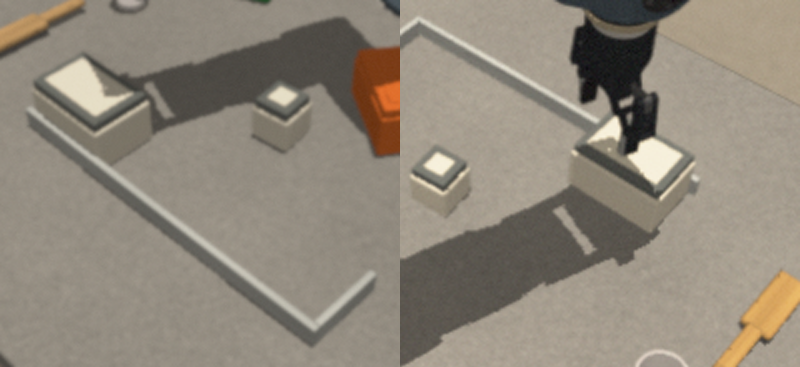

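servo_tool(dp=[[0, 0, 0], [0, 0, 0], [0, 0, 0], [0, 0, 0], [0, 0, 0], [0, 0, 0], [0, 0, 0], [0, 0, 0], [0, 0, 0], [0, 0, 0], [0, 0, 0], [0, 0, 0], [0, 0, 0], [-0.033, 0.024, 0], [-0.033, 0.024, 0], [-0.033, 0.024, 0], [-0.033, 0.024, 0], [0, 0, 0], [0, 0, 0]], rot=[[0, 0, 1], [0, 0, 1], [0, 0, 1], [0, 0, 1], [0, 0, 1], [0, 0, 1], [0, 0, 1], [0, 0, 1], [0, 0, 1], [0, 0, 1], [0, 0, 1], [0, 0, 1], [0, 0, 1], [0, 0, 0], [0, 0, 0], [0, 0, 0], [0, 0, 0], [0, 0, 0], [0, 0, 0]], claw=[0.05, 0.05, 0.05, 0.05, 0.05, 0.05, 0.05, 0.05, 0.05, 0.05, 0.05, 0.05, 0.05, 0.05, 0.05, 0.05, 0.05, 0.05, 0.05])

```text
clock: 8.98
ee_pos: [0.6407, -0.2911, 0.1975]
tcp_rot: [-179.9, -0.1, 90.1]
ft_force: [-0.5, -0.6, -0.3]
width: 0.05
```

```bash
python3 - <<'E'
from h import *
g=snap('wrist','w6.png');o=ctrl.observe();print(o['ee_pos'],o['tcp_rot'],o['clock'],o['width'],o['joint_positions'])
E
```

```text
[ 0.64031522 -0.28983679  0.19811959] [-1.79868976e+02 -8.38165156e-02  9.01013070e+01] 9.0333 0.050055516421374194 [-2.81512915e+01  3.89421319e+01  7.15941679e+01  1.25985400e-02
  6.96187908e+01 -2.82570979e+01]
```

View pics/w6.png

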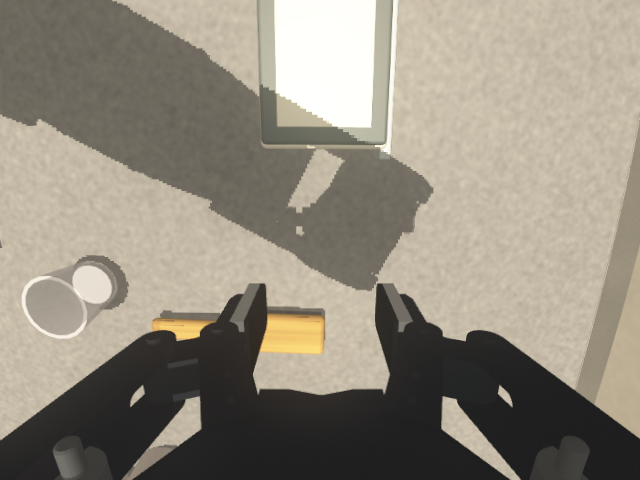

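The tub's end edge is at row 147, columns 262–388, centred on the jaws (column 320). The rail runs along column ~393. The brush at (240,333) and the cup at (60,300) are clear of the planned path.

```bash
python3 - <<'E'
from h import *
s=snap('wrist')
print(ray(s,[(262,147),(388,147),(260,5),(391,5)],.08).round(4), ray(s,[(393,148),(397,5)],.03).round(4), ray(s,[(325,308)],.02))
E
```

```text
[[ 0.5984 -0.2204  0.08  ]
 [ 0.6873 -0.2203  0.08  ]
 [ 0.6004 -0.1303  0.08  ]
 [ 0.6853 -0.1302  0.08  ]] [[ 0.7012 -0.221   0.03  ]
 [ 0.6992 -0.1115  0.03  ]] [[ 0.64415619 -0.37585869  0.02      ]]
```

servo_tool(dp=[[0, 0.002, 0.037], [0, 0, 0.037], [0, 0, 0.037], [0, 0, 0.037], [0, 0, 0], [0.02, 0, 0], [0.02, 0, 0], [0.008, 0, 0], [0.006, 0, 0], [0.007, 0, 0], [0.008, 0, 0], [0.008, 0, 0], [0.008, 0, 0], [0.008, 0, 0], [0.008, 0, 0], [0.008, 0, 0], [0.008, 0, 0], [0.008, 0, 0], [0.008, 0, 0], [0.008, 0, 0]], rot=[[0, 0, 0], [0, 0, 0], [0, 0, 0], [0, 0, 0], [0, 0, 0], [0, 0, 0], [0, 0, 0], [0, 0, 0], [0, 0, 0], [0, 0, 0], [0, 0, 0], [0, 0, 0], [0, 0, 0], [0, 0, 0], [0, 0, 0], [0, 0, 0], [0, 0, 0], [0, 0, 0], [0, 0, 0], [0, 0, 0]], claw=[0.05, 0.05, 0.05, 0.05, 0.05, 0.05, 0.05, 0.05, 0.05, 0.05, 0.05, 0.05, 0.05, 0.05, 0.05, 0.05, 0.05, 0.05, 0.05, 0.05])

```text
clock: 10.75
ee_pos: [0.6437, -0.1502, 0.0543]
tcp_rot: [179.8, 0.1, 90.0]
ft_force: [-0.0, -6.4, 4.4]
width: 0.0503
```

servo_tool(dp=[[0.009, 0, 0], [0.009, 0, 0], [0.009, 0, 0], [0.009, 0, 0], [0.009, 0, 0], [0.009, 0, 0], [0.009, 0, 0], [0.009, 0, 0], [0.009, 0, 0], [0.009, 0, 0], [0.009, 0, 0], [0, 0, 0]], rot=[[0, 0, 0], [0, 0, 0], [0, 0, 0], [0, 0, 0], [0, 0, 0], [0, 0, 0], [0, 0, 0], [0, 0, 0], [0, 0, 0], [0, 0, 0], [0, 0, 0], [0, 0, 0]], claw=[0.05, 0.05, 0.05, 0.05, 0.05, 0.05, 0.05, 0.05, 0.05, 0.05, 0.05, 0.05])

```text
clock: 11.75
ee_pos: [0.6434, -0.0494, 0.0538]
tcp_rot: [179.9, 0.0, 90.0]
ft_force: [-0.1, -1.1, -0.0]
width: 0.0501
```

```bash
python3 - <<'E'
from h import *
s=snap('scene','s7.png');o=ctrl.observe();print(o['ee_pos'],o['tcp_rot'],o['ft_force'],o['clock'])
a=cv2.imread('pics/s7.png')[170:390,160:400];b=cv2.imread('pics/s7.png')
snap('wrist','w7.png');b=cv2.imread('pics/w7.png')
cv2.imwrite('pics/c7.png',np.hstack([cv2.resize(a,(436,400),interpolation=cv2.INTER_CUBIC),cv2.resize(b,(364,273))[[min(i,272) for i in range(400)]]]))
E
```

```text
[ 0.6431124  -0.04977098  0.05332072] [1.79923693e+02 1.01846743e-02 9.00405939e+01] [ 0.30119623 -0.28395116 -1.00400586] 11.8
```

View pics/c7.png

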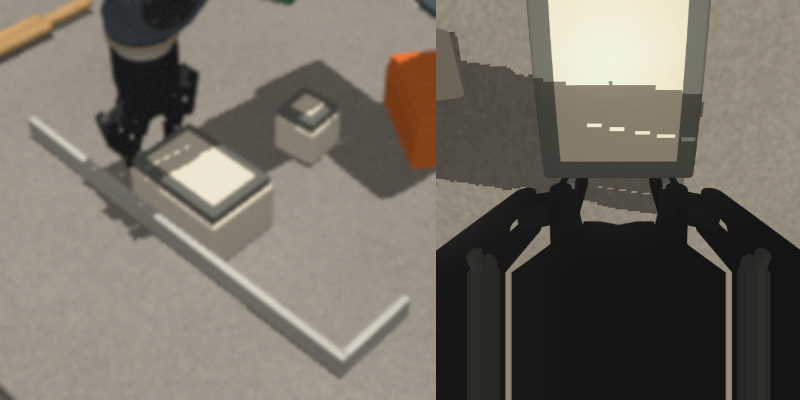

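The tub is sliding square along the rail, and the small tub stands clear. The push continues.

servo_tool(dp=[[0.005, 0, 0], [0.009, 0, 0], [0.009, 0, 0], [0.009, 0, 0], [0.009, 0, 0], [0.009, 0, 0], [0.009, 0, 0], [0.009, 0, 0], [0.009, 0, 0], [0.009, 0, 0], [0.009, 0, 0], [0.009, 0, 0], [0.009, 0, 0], [0.009, 0, 0], [0.009, 0, 0], [0.009, 0, 0], [0.009, 0, 0], [0.009, 0, 0], [0.009, 0, 0], [0, 0, 0]], rot=[[0, 0, 0], [0, 0, 0], [0, 0, 0], [0, 0, 0], [0, 0, 0], [0, 0, 0], [0, 0, 0], [0, 0, 0], [0, 0, 0], [0, 0, 0], [0, 0, 0], [0, 0, 0], [0, 0, 0], [0, 0, 0], [0, 0, 0], [0, 0, 0], [0, 0, 0], [0, 0, 0], [0, 0, 0], [0, 0, 0]], claw=[0.05, 0.05, 0.05, 0.05, 0.05, 0.05, 0.05, 0.05, 0.05, 0.05, 0.05, 0.05, 0.05, 0.05, 0.05, 0.05, 0.05, 0.05, 0.05, 0.05])

```text
clock: 13.52
ee_pos: [0.6427, 0.1181, 0.0525]
tcp_rot: [180.0, -0.0, 90.0]
ft_force: [0.2, 0.3, 0.4]
width: 0.05
```

servo_tool(dp=[[0.004, 0, 0], [0.003, 0, 0], [0.002, 0, 0], [0, 0, 0]], rot=[[0, 0, 0], [0, 0, 0], [0, 0, 0], [0, 0, 0]], claw=[0.05, 0.05, 0.05, 0.05])

```text
clock: 13.85
ee_pos: [0.6427, 0.1262, 0.0523]
tcp_rot: [180.0, -0.0, 90.0]
ft_force: [0.2, -2.9, 0.7]
width: 0.0501
```

servo_tool(dp=[[0.003, 0, 0], [0.002, 0, 0], [0.002, 0, 0], [0, 0, 0]], rot=[[0, 0, 0], [0, 0, 0], [0, 0, 0], [0, 0, 0]], claw=[0.05, 0.05, 0.05, 0.05])

```text
clock: 14.18
ee_pos: [0.6427, 0.1335, 0.0523]
tcp_rot: [180.0, -0.0, 90.0]
ft_force: [0.0, -2.1, 2.2]
width: 0.0498
```

servo_tool(dp=[[0.002, 0, 0], [0.002, 0, 0], [0, 0, 0]], rot=[[0, 0, 0], [0, 0, 0], [0, 0, 0]], claw=[0.05, 0.05, 0.05])

```text
clock: 14.43
ee_pos: [0.6425, 0.1363, 0.0523]
tcp_rot: [-180.0, 0.1, 90.0]
ft_force: [-1.0, -10.9, 3.9]
width: 0.0502
```

servo_tool(dp=[[0.002, 0, 0], [0, 0, 0], [0.001, 0, 0], [0, 0, 0]], rot=[[0, 0, 0], [0, 0, 0], [0, 0, 0], [0, 0, 0]], claw=[0.05, 0.05, 0.05, 0.05])

```text
clock: 14.77
ee_pos: [0.6423, 0.1365, 0.0523]
tcp_rot: [-179.9, 0.3, 90.0]
ft_force: [-4.3, -28.1, 7.5]
width: 0.0499
```

It's home against the short rail (28 N and no further travel). I'll back off, turn, and give it a seating push toward the long rail.

servo_tool(dp=[[-0.003, 0, 0], [-0.015, 0, 0], [-0.03, 0, 0], [0, 0, -0.04], [0, 0, -0.04], [0, 0, -0.04], [0, 0, -0.03], [0, 0, 0], [0, 0, 0], [0, 0, 0], [0, 0, 0], [0, 0, 0], [0, 0, 0], [0, 0, 0], [0, 0, 0], [0, 0, 0], [0, 0, 0], [0, 0, 0], [0, 0, 0], [0, 0, 0]], rot=[[0, 0, 0], [0, 0, 0], [0, 0, 0], [0, 0, 0], [0, 0, -1], [0, 0, -1], [0, 0, -1], [0, 0, -1], [0, 0, -1], [0, 0, -1], [0, 0, -1], [0, 0, -1], [0, 0, -1], [0, 0, -1], [0, 0, -1], [0, 0, -1], [0, 0, -1], [0, 0, -1], [0, 0, -1], [0, 0, -1]], claw=[0.05, 0.05, 0.05, 0.05, 0.05, 0.05, 0.085, 0.085, 0.085, 0.085, 0.085, 0.085, 0.085, 0.085, 0.085, 0.085, 0.085, 0.085, 0.085, 0.085])

```text
clock: 16.43
ee_pos: [0.6425, 0.092, 0.202]
tcp_rot: [180.0, -0.0, 170.3]
ft_force: [0.7, 1.1, -0.2]
width: 0.0851
```

servo_tool(dp=[[0, 0, 0], [0, 0, 0], [0.027, 0.031, 0], [0.027, 0.031, 0], [0.027, 0.031, 0], [0.027, 0.031, 0], [0, 0, 0], [0, 0, 0]], rot=[[0, 0, -1], [0, 0, -1], [0, 0, 0], [0, 0, 0], [0, 0, 0], [0, 0, 0], [0, 0, 0], [0, 0, 0]], claw=[0.085, 0.085, 0.085, 0.085, 0.085, 0.085, 0.085, 0.085])

```text
clock: 17.1
ee_pos: [0.5335, 0.2175, 0.2024]
tcp_rot: [180.0, -0.0, -179.8]
ft_force: [0.3, -0.6, 0.2]
width: 0.0851
```

```bash
python3 - <<'E'
from h import *
s=snap('wrist','w8.png');o=ctrl.observe();print(o['ee_pos'],o['tcp_rot'],o['ft_force'],o['clock'],o['width'])
snap('scene','s8.png');a=cv2.imread('pics/s8.png')[210:390,240:440];b=cv2.imread('pics/w8.png')
cv2.imwrite('pics/c8.png',np.hstack([cv2.resize(a,(400,360),interpolation=cv2.INTER_CUBIC),cv2.resize(b[220:],(400,360*260*0+163))[[min(i,162) for i in range(360)]]]))
E
```

```text
[0.5344653  0.21648556 0.202399  ] [ 1.79980153e+02  1.41660813e-02 -1.79905075e+02] [0.13886265 0.01763307 0.35859781] 17.15 0.08499703857755875
```

View pics/c8.png

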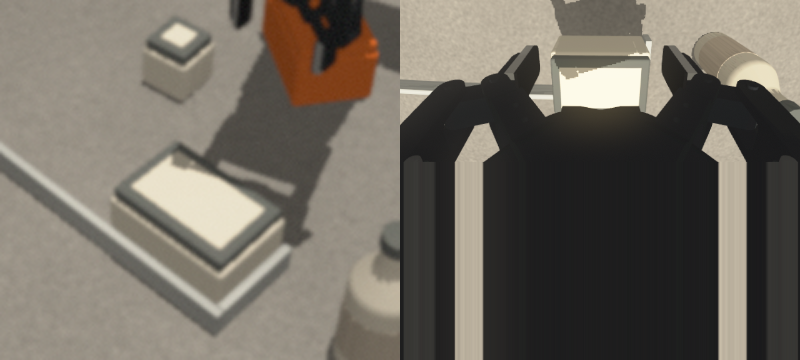

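The tub is in the corner, with a small gap possible along the long rail. I'll do the seating push now.

servo_tool(dp=[[0, 0, 0.038], [0, 0, 0.038], [0, 0, 0.038], [0, 0, 0.038], [0, 0, 0], [-0.018, 0, 0], [-0.012, 0, 0], [-0.007, 0, 0], [-0.005, 0, 0], [-0.003, 0, 0], [-0.002, 0, 0], [-0.002, 0, 0], [0, 0, 0]], rot=[[0, 0, 0], [0, 0, 0], [0, 0, 0], [0, 0, 0], [0, 0, 0], [0, 0, 0], [0, 0, 0], [0, 0, 0], [0, 0, 0], [0, 0, 0], [0, 0, 0], [0, 0, 0], [0, 0, 0]], claw=[0.085, 0.085, 0.085, 0.085, 0.085, 0.085, 0.085, 0.085, 0.085, 0.085, 0.085, 0.085, 0.085])

```text
clock: 18.28
ee_pos: [0.5837, 0.2161, 0.0505]
tcp_rot: [180.0, 0.0, -180.0]
ft_force: [-0.5, 0.1, 0.3]
width: 0.0851
```

servo_tool(dp=[[-0.002, 0, 0], [-0.001, 0, 0], [0, 0, 0]], rot=[[0, 0, 0], [0, 0, 0], [0, 0, 0]], claw=[0.085, 0.085, 0.085])

```text
clock: 18.53
ee_pos: [0.5856, 0.216, 0.0502]
tcp_rot: [-180.0, -0.2, -180.0]
ft_force: [-6.4, -1.1, 4.4]
width: 0.085
```

servo_tool(dp=[[-0.002, 0, 0], [-0.001, 0, 0], [0, 0, 0]], rot=[[0, 0, 0], [0, 0, 0], [0, 0, 0]], claw=[0.085, 0.085, 0.085])

```text
clock: 18.78
ee_pos: [0.5868, 0.2161, 0.0501]
tcp_rot: [-179.9, -0.4, 180.0]
ft_force: [-16.9, 0.2, 12.1]
width: 0.085
```

servo_tool(dp=[[-0.002, 0, 0], [0, 0, 0], [0, 0, 0]], rot=[[0, 0, 0], [0, 0, 0], [0, 0, 0]], claw=[0.085, 0.085, 0.085])

```text
clock: 19.03
ee_pos: [0.5869, 0.2162, 0.05]
tcp_rot: [-179.9, -0.7, 180.0]
ft_force: [-27.8, -0.3, 19.2]
width: 0.0851
```

servo_tool(dp=[[0.006, 0, 0], [0.02, 0, 0], [0.03, 0, 0], [0.01, 0, -0.035], [0.0, 0, -0.04], [0.0, 0, -0.04], [0.02, -0.03, 0], [0.02, -0.03, 0], [0.02, -0.03, 0], [0.02, -0.03, 0], [0, -0.04, 0], [0, -0.04, 0], [0, 0, 0], [0, 0, 0]], rot=[[0, 0, 0], [0, 0, 0], [0, 0, 0], [0, 0, 0], [0, 0, 0], [0, 0, 0], [0, 0, 0], [0, 0, 0], [0, 0, 0], [0, 0, 0], [0, 0, 0], [0, 0, 0], [0, 0, 0], [0, 0, 0]], claw=[0.085, 0.085, 0.085, 0.085, 0.085, 0.085, 0.085, 0.085, 0.085, 0.085, 0.085, 0.085, 0.085, 0.085])

```text
clock: 20.2
ee_pos: [0.4456, 0.0147, 0.1655]
tcp_rot: [180.0, 0.0, 179.8]
ft_force: [0.1, 0.2, 0.5]
width: 0.0857
```

```bash
python3 - <<'E'
from h import *
snap('side','d9.png');o=ctrl.observe();print(o['ee_pos'],o['ft_force'],o['clock'])
snap('scene','s9.png');a=cv2.imread('pics/s9.png')[230:390,270:420];b=cv2.imread('pics/d9.png')[130:290,240:390]
cv2.imwrite('pics/c9.png',np.hstack([cv2.resize(x,(400,427),interpolation=cv2.INTER_CUBIC) for x in (a,b)]))
E
```

```text
[0.44563299 0.01585346 0.16540992] [ 0.14769748 -0.50344104  0.47777927] 20.25
```

View pics/c9.png

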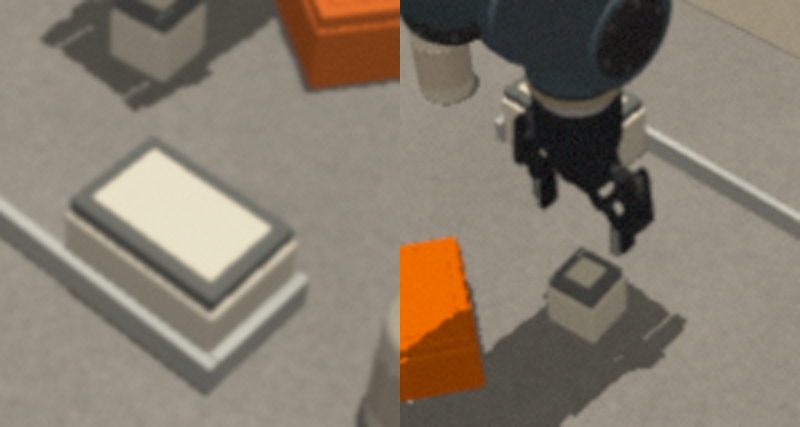

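```bash
python3 - <<'E'
from h import *
print(job.job_done())
E
```

```text
the job is handed in; nothing more can be done
None
```

I pushed the tub square up to the long rail and slid it along into the corner. I then gave it one more push toward the long rail to seat it. The robot was clear of everything at hand-in, at about 20 s of the 54 s allowed.

**Force checks:** The tub stopped against the short rail at about 28 N and against the long rail at about 28 N, with no further movement either time. My highest reading was about 33 N at the wrist.

**Last pictures:** The scene view shows the long side along the long rail and the end at the short rail. In the views I took, the small tub stood where it was and nothing else showed signs of moving. I did not re-measure the bystanders, and the side view of the tub was partly blocked by the arm.

**Fit:** The points where the tub met the long rail put the rail at about -0.35° of turn. I pushed with the gripper at 0°, so up to about 1 mm of gap along the tub's length is possible. I did not push again toward the short rail after the last seating push.

**Disagreement:** The scene and side cameras differed by up to about 15 mm on the first tub position. I used the wrist camera and the contact forces for the final positions instead.

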